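# Set the domed stake in the bench holder and clamp it

## Robot

A 6-joint arm with a two-finger parallel gripper is mounted at the origin on the work surface. World frame = base frame: x ahead of the robot, y to its left, z up, the work surface at z = 0. Lengths are in m, angles in rad, forces in N, time in s.
With the tool pointing down it reaches from about 0.25 to 0.725 m from the base axis. Payload 9.7 kg.
Tool frame: the origin (TCP) lies at the very end of the fingers, on their centre line; the grasp point (between the pads) lies bot.hold_point_z behind it (bot.hold_point_z is the distance from the TCP to the grasp point, in m); z points along the fingers, y is the line along which they close (so a half turn about z gives the same grasp; the last joint's range is limited). The gripper opens to 85 mm and grips with 20 to 120 N. Pads are 22 mm wide; open, the fingers measure 114 mm over their backs; the gripper's body (76 mm by 85 mm) begins 54 mm behind the grasp point. The pads swing forward as they close: fully open they stand 13 mm farther back than shut.
Start: joints at [-1.332, 0.087, 0.176, 1.66, 0, 1.571], TCP at [0.13, -0.534, 0.231] pointing down, gripper open.
Joint ranges: [-3.13, 3.13], [-0.85, 1.81], [-1.15, 1.24], [-2.2, 2.28], [-1.44, 1.52], [-3.14, 3.14]. Speed limits (rad/s): [2.22, 2.22, 2.57, 3.14, 3.14, 3.14].

## Interface

Orientations are given as a rotation vector (axis times angle).
In Python, from workcell import telemetry, viewer, ticket, bot gives the robot as it stands.
- The arm moves only by the tool carry_out, never from a script. Its argument "plan" is a list of rows, each an object of numbers: "dx", "dy", "dz": the shift along the world's x, y, z in units of 25 mm (1.0 is 25 mm); "yaw": the turn about the world's z in units of 6 degrees (1.0 is 6 degrees); "fingers": the finger opening in mm, from 0 to 85.4. A call has 1 to 5 rows; each row shifts and turns the commanded pose from where the row before left it; what a row does not reach is not made up. A row lasts 1/10 s, in which the tool goes at most 50 mm and 8.59 degrees, less where a joint would pass 70% of its speed; a pose out of reach is approached as far as the arm can. A call is refused whole if a number of a shift passes 1 or a number of a turn 1, either way. A call with a gripper value outside its range is refused whole. The fingers move at their own pace and stop on an object; "force" is the grip in N (left out, the last holds). Time passes only in rows, so rows that do not move let the fingers close. It gives the time, the measured TCP pose, the force, the opening and the grip force at its end, in the units of the state.
- telemetry.sense(): the state, without advancing time (a new reading comes with each control period).
- viewer.grab_frame(name): name is "scene" or "top"; returns a dict with "frame" (384x512x3 uint8, red, green, blue), "range_z" (384x512 float32, m along the optical axis (not along the pixel's ray), 0 where there is no reading), "fx", "fy", "cx", "cy" (pixels), "dist" ([k1, k2, p1, p2, k3] as OpenCV has them; the pictures are not rectified), "R" (3x3) and "t" (3): a world point X has camera coordinates R X + t. Camera axes: x right, y down, z forward; pixel columns grow to the right and rows downward; lengths in m; the calibration is good to about 2 mm. A picture is of the moment at which its call begins.
- ticket.sign_off(): hands the job in; it is judged then, once.
The state is a dict: "clock": time; "q": joint angles; "joint_velocities": joint speeds; "joint_torque": joint torques, N m; "position": TCP position; "tcp_rot": TCP orientation; "force": force on the tool from outside, world axes, zero at the start; "torque": the same for the moment, N m; "opening": finger opening in m; "grip_force": force on a finger pad.
Only numpy, scipy, OpenCV 4.12 (cv2) and the standard library are available. Lean on these libraries where they do the work, as an engineer would, in place of code of your own. Each camera call takes 0.05 s, during which the arm holds its last target. There are 200 camera calls.

## Task

Set up the domed stake for work: undo the clamp lever on the bench holder (nobody marked which way its thread goes: feel for it), push the stake's shank down the bore until it stands fully home on the bottom, then turn the lever back until the screw bites firmly on the shank. Leave the other stakes in their block and the loupe and the hammer where they are.

Things in the scene. Friction and masses are not known exactly. Their poses are not given: they have to be found in the camera images.
- stake_dome: the stake to set: steel, 126 mm tall, about 0.25 kg. Thin shank, 9 mm diameter, from its hemispherical foot up to 90 mm; head: flare 90 to 98 mm, cylinder of 34 mm diameter 98 to 114 mm, mushroom dome to 126 mm. Stands foot down in any one of the block's holes. Origin: lowest point of the foot, z up along the shank
- stake_flat: same steel stake but with a flat-topped cylindrical head, 116 mm tall, 34 mm diameter; in another hole of the block, to be left there. Origin as above
- stake_cone: same steel stake but with a pointed conical head, 134 mm tall, 34 mm diameter; in another hole of the block, to be left there. Origin as above
- block: fixed brown wooden block, 75 (x) x 205 (y) x 50 mm tall; three holes in a row, at y = -65, 0 and 65 mm, 10.5 mm wide and 40 mm deep: the stakes stand loosely in them, their feet 10 mm above the bench. Origin: centre of its underside
- holder: fixed blue cast holder: flange 110 (x) x 96 (y) x 12 mm, on it an upright block 44 x 44 mm, top at 85 mm, with the bore down its middle; clamp screw and lever on its -y side. In the bore, 45 mm above the bench, a spring plunger rubs on the shank: passing it takes some 3 to 12 N, the stake does not drop in by its own weight. Origin: centre of the flange's underside
- bore_mouth (a point): centre of the bore's mouth, on the block's top face, 85 mm above the bench. The bore is 10.5 mm wide and vertical
- bore_floor (a point): centre of the bore's flat bottom, 65 mm below the mouth, 20 mm above the bench: the stake's foot stands here when home (the head's flare then begins 25 mm above the block's top)
- screw: inner end of the clamp screw, a steel pad 7 mm wide, 19 mm tall, entering the bore from the holder's -y side, 58 mm above the bench. As found (lever upright) no shank can pass it. Origin: on the bore axis while the lever is upright; it shifts to the holder's -y by up to 7.5 mm as it backs off
- lever_axis (a point): centre of the lever's pivot: 58 mm to the holder's -y from the bore axis, 58 mm above the bench. The lever swings about the holder's y axis, in an upright plane parallel to the holder's x
- knob (a point): centre of the lever's black barrel knob: 22 mm diameter, 24 mm long, its flat ends facing the holder's +y and -y; 85 mm from lever_axis on an 8 mm steel bar; nothing else is within 30 mm of it. Pinched by its flat ends it can turn between the fingers as the lever swings
- lever (a joint): angle of the clamp lever (rad). 0 = upright, as found, screwed in; positive = knob towards the holder's +x. It goes only to +1.25 or only to -1.25, by the thread. A shank passes beyond 0.95 (open it past 1.1). With the shank home the screw meets it on the way back at about 0.9; from there the push rises: at 10 N along the knob's arc (near 0.6) it is firmly clamped
- loupe: black eye loupe, 40 mm wide, 36 mm tall, standing on the bench as a bystander. Origin: centre of its underside
- mallet: small hammer, 220 mm long, lying on the bench as a bystander. Its handle lies along its x axis
- handle: the clamp lever itself: 8 mm steel bar with barrel knob. The thread is right- or left-handed, differently from start to start. The free way takes about 6 N along the arc at the knob and the lever stays where it is left; the other way it stops hard within 0.1 rad. After clamping it springs back by about 0.1 rad and still holds. Origin: at lever_axis; z points along the bar to the knob
Not all that is in view belongs to the job. What is shaped like the stake_dome but red or yellow is not meant.

How it is judged:
On the way, in this order (a step that is already met when the one before it is completed fails the run):
1. the clamp lever is undone ((value of joint lever above 0.6 rad or value of joint lever below -0.6 rad)), for 0.1 s.
2. the domed stake stands home on the bottom of the bore (z of stake_dome in the frame of bore_floor below 0.003 m and horizontal distance between stake_dome and bore_floor below 0.003 m), for 0.2 s.
3. the screw bites on the shank (contact force between screw and stake_dome above 10 N), for 0.2 s.
At the end, for the whole second after the job is handed in: the domed stake stands upright (within 0.06 rad) and at rest in the bore, its foot within 3 mm of the bottom and of the bore axis, with the clamp screw still pressing on the shank with more than 10 N (all of step 2 and angle between stake_dome's own z axis and vertical below 0.06 rad and contact force between screw and stake_dome above 10 N and linear speed of stake_dome below 0.03 m/s); the robot touches nothing.
It fails at once if the flat stake was moved (distance of stake_flat from where it was at the start of the episode above 0.02 m).
It fails at once if the cone stake was moved (distance of stake_cone from where it was at the start of the episode above 0.02 m).
It fails at once if the loupe was moved (distance of loupe from where it was at the start of the episode above 0.03 m).
It fails at once if the hammer was moved (distance of mallet from where it was at the start of the episode above 0.03 m).
It also fails if it takes over 69 s, if anything falls off the work surface, if the arm or the gripper's body presses on something with over 40 N, if the wrist force passes 120 N, or if a joint passes its speed limit or range.

## Working session

There is one attempt and no reset: what is moved stays moved. The work goes in short steps, Python scripts to look and compute and a tool call to move; the robot and the scene stay as the last step left them, time stands still between calls to the robot, and variables do not carry over. Pictures are saved under pics/ and viewed, at most 10 in all, crops included, and the job is handed in when it is done.

Besides the shell and the picture viewer there is one more tool, called after "Emit:" as a command line: name --argument value ..., lists and objects as JSON in quotes. carry_out: Moves the arm, as the interface text tells. Its arguments: {"type":"object","properties":{"plan":{"type":"array"},"force":{"type":"number"}},"required":["plan"]}

```bash
mkdir -p pics; cat > h.py <<'E'
import numpy as np, cv2
from workcell import telemetry, viewer, ticket, bot
def grab(n):
    f=viewer.grab_frame(n); return f
def save(f,name,box=None,s=1):
    im=f["frame"][:,:,::-1]
    if box: im=im[box[1]:box[3],box[0]:box[2]]
    cv2.imwrite("pics/"+name,cv2.resize(im,None,fx=s,fy=s,interpolation=cv2.INTER_CUBIC))
def cloud(f):
    K=np.array([[f["fx"],0,f["cx"]],[0,f["fy"],f["cy"]],[0,0,1.]])
    h,w=f["range_z"].shape
    u,v=np.meshgrid(np.arange(w,dtype=float),np.arange(h,dtype=float))
    p=cv2.undistortPoints(np.stack([u,v],-1).reshape(-1,1,2),K,np.array(f["dist"],float)).reshape(h,w,2)
    z=f["range_z"]; C=np.dstack([p[...,0]*z,p[...,1]*z,z])
    return (C-np.array(f["t"]))@np.array(f["R"])
def project(f,X):
    K=np.array([[f["fx"],0,f["cx"]],[0,f["fy"],f["cy"]],[0,0,1.]])
    return cv2.projectPoints(np.array(X,float).reshape(-1,1,3),cv2.Rodrigues(np.array(f["R"],float))[0],np.array(f["t"],float),K,np.array(f["dist"],float))[0].reshape(-1,2)
E
python3 - <<'E'
from h import *
a=grab("scene");b=grab("top")
save(a,"s1.png",None,1.5);save(b,"t1.png",None,1.5)
np.savez("f1.npz",a=cloud(a),b=cloud(b))
print(bot.hold_point_z,telemetry.sense())
for f in(a,b):print(-np.array(f["R"]).T@f["t"],np.array(f["R"])[2])
E
```

```text
0.0187 {'clock': 0.1, 'q': array([-1.33196981e+00,  8.74220803e-02,  1.75241220e-01,  1.65978352e+00,
       -4.59868299e-08,  1.57077014e+00]), 'joint_velocities': array([-0.00063622, -0.00160648,  0.00154293, -0.00178448, -0.00042459,
       -0.0016801 ]), 'joint_torque': array([ 5.27990051e-04, -5.21562231e+01,  4.65652800e+01,  1.59020524e-02,
       -2.42605773e-05,  9.32142939e-06]), 'position': array([ 0.13006503, -0.53420662,  0.2306589 ]), 'tcp_rot': array([-3.11806407e+00, -3.74159540e-01,  2.18543290e-04]), 'force': array([-0.12134601,  0.3666312 ,  0.93455526]), 'torque': array([-1.71942109e-05,  3.69532518e-03,  6.93919154e-03]), 'grip_force': 0.0, 'opening': 0.08540260514798546}
[0.93078851 0.49464011 0.52299991] [-0.54892662 -0.59688451 -0.58515678]
[0.42201672 0.06995411 0.80642423] [ 0.20004683  0.00798623 -0.97975379]
```

View pics/s1.png

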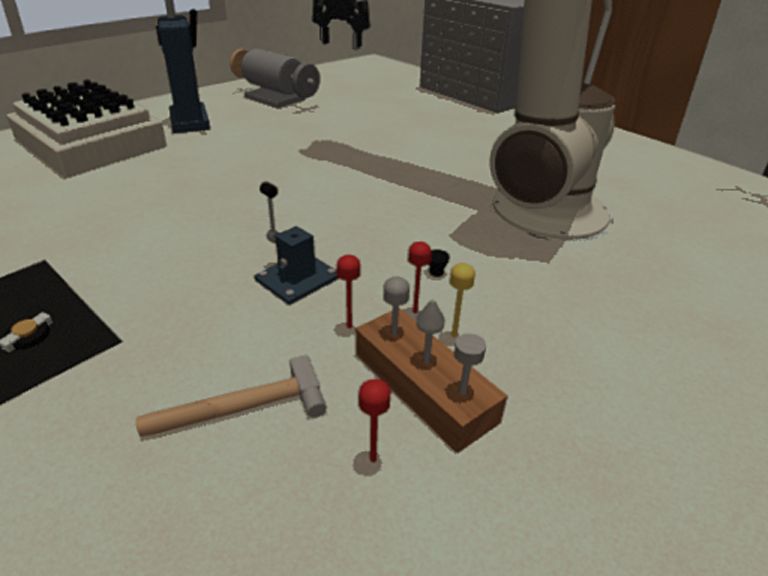

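View pics/t1.png

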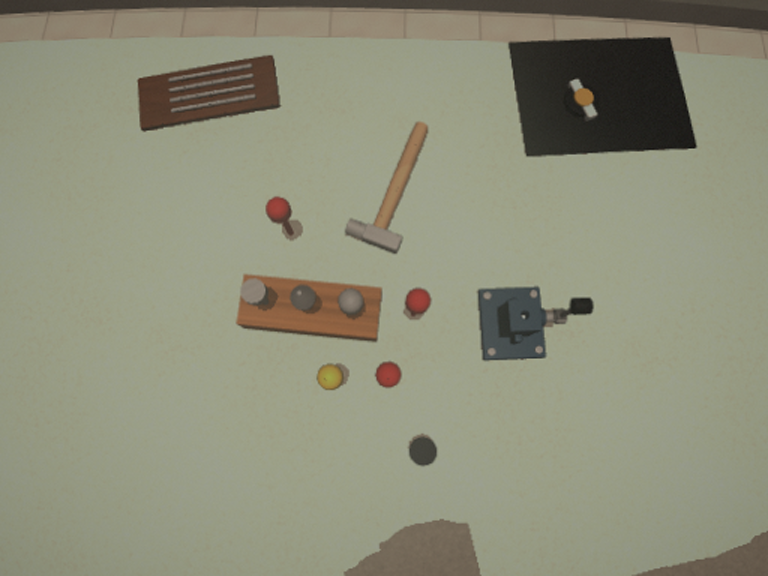

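Scene view (1.5x): grey dome at (396,290), cone at (430,315), flat at (470,350). Red domes sit at (348,268), (420,253) and (375,397), a yellow one at (462,275). 
Top view (1.5x): grey dome (350,301), cone (303,297), flat (253,291). Reds at (418,300), (388,375), (278,209), yellow (330,376). Holder bore (524,315), knob (581,306).
I choose the grey dome at top (350,301) and will check it in a crop.

```bash
python3 - <<'E'
from h import *
d=np.load("f1.npz");b=d["b"];a=d["a"]
f=grab("top");save(f,"c1.png",(210,170,410,260),4)
def reg(c,u0,v0,u1,v1,zl,zh):
    p=c[v0:v1,u0:u1].reshape(-1,3);return p[(p[:,2]>zl)&(p[:,2]<zh)]
def s(n,p):
    r=cv2.minAreaRect(p[:,:2].astype(np.float32)*1000)
    print(n,len(p),p.mean(0).round(4),"rect",np.round(r[0],1),np.round(r[1],1),round(r[2],1),"zmax",p[:,2].max().round(4))
s("dome",reg(b,222,188,245,212,.1,.2));s("cone",reg(b,190,185,214,210,.1,.2));s("flat",reg(b,158,182,180,206,.1,.2))
s("block",reg(b,150,175,260,235,.035,.06))
s("holdtop",reg(b,318,190,375,245,.08,.09));s("flange",reg(b,310,185,375,245,.006,.018))
s("knob",reg(b,375,192,400,215,.125,.2))
for n,(u,v) in dict(r1=(418,300),r2=(388,375),r3=(278,209),y=(330,376),loupe=(423,450)).items():
    u=int(u/1.5);v=int(v/1.5);s(n,reg(b,u-10,v-10,u+10,v+10,.02,.2))
s("hammer",reg(b,228,75,290,170,.008,.06))
E
```

```text
dome 243 [0.5483 0.1114 0.1297] rect [550.3 111.7] [31.7 32.7] 28.3 zmax 0.1368
cone 228 [0.5529 0.1751 0.1263] rect [555.4 177.4] [33.8 31. ] 47.5 zmax 0.1453
flat 263 [0.559  0.2411 0.1237] rect [560.1 242.4] [33.5 33.1] 24.1 zmax 0.1282
block 2514 [0.5505 0.1732 0.0494] rect [555.7 177.9] [206.8  75.9] 85.9 zmax 0.0597
holdtop 448 [ 0.5438 -0.1272  0.0846] rect [ 544.2 -127.5] [45.  46.2] 3.0 zmax 0.0885
flange 1264 [ 0.5377 -0.1201  0.0119] rect [ 544.1 -127.3] [110.8  97.8] 3.5 zmax 0.0179
knob 172 [ 0.5466 -0.183   0.1501] rect [ 547.3 -185.6] [21.6 26.4] 1.9 zmax 0.1557
r1 233 [0.5532 0.0234 0.1196] rect [555.   22.5] [32.8 31.9] 44.7 zmax 0.127
r2 237 [0.4557 0.0602 0.1211] rect [456.   60.5] [31.  33.1] 0.5 zmax 0.1276
r3 240 [0.6749 0.2176 0.1175] rect [678.2 219.5] [31.8 32.8] 18.5 zmax 0.127
y 243 [0.4502 0.135  0.1204] rect [450.5 135.8] [32.  32.9] 47.7 zmax 0.1266
loupe 255 [0.3528 0.0079 0.0354] rect [352.6   8. ] [35.7 35.7] 46.8 zmax 0.0385
hammer 1212 [0.7377 0.06   0.0227] rect [767.   54.1] [ 88.2 219.6] 70.0 zmax 0.0291
```

View pics/c1.png

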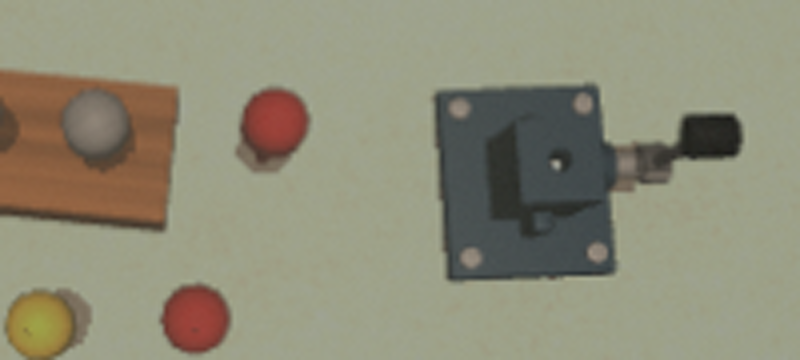

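The crop shows the grey dome on the block's end at crop (95,122), plainly not red, and the bore at (560,160). The holder's yaw is about 3.3°, and the knob is at (0.547,-0.186,0.143). I'll go above the knob.

Emit:
carry_out --plan '[{"dx":1,"dy":0.8,"yaw":-0.5,"fingers":44},{"dx":1,"dy":0.8,"yaw":-0.5},{"dx":1,"dy":0.8,"yaw":-0.5},{"dx":1,"dy":0.8,"yaw":-0.2},{"dx":1,"dy":0.8}]' --force 40

```text
$.plan[0]: bad value
```

Emit:
carry_out --plan '[{"dx":1,"dy":0.8},{"dx":1,"dy":0.8},{"dx":1,"dy":0.8},{"dx":1,"dy":0.8},{"dx":1,"dy":0.8}]'

```text
$.plan[0]: bad value
```

Emit:
carry_out --plan '[{"dx":1,"dy":0.8},{"dx":1,"dy":0.8},{"dx":1,"dy":0.8},{"dx":1,"dy":0.8},{"dx":0.9,"dy":0.9}]'

```text
$.plan[0]: bad value
```

Emit:
carry_out --plan '[{"dx":1,"dy":1},{"dx":0.8,"dy":0.85},{},{}]'

```text
$.plan[0]: bad value
```

Emit:
carry_out --plan '[{"dx":1.0,"dy":0.8,"dz":0.0,"yaw":-0.5,"fingers":44},{"dx":1,"dy":0.8,"dz":0,"yaw":-0.5,"fingers":44},{"dx":1,"dy":0.8,"dz":0,"yaw":-0.5,"fingers":44},{"dx":1,"dy":0.8,"dz":0,"yaw":-0.2,"fingers":44},{"dx":1,"dy":0.8,"dz":0,"yaw":0,"fingers":44}]' --force 40

```text
clock: 0.65
position: [0.2559, -0.4334, 0.2311]
tcp_rot: [-3.14, -0.094, 0.0]
force: [0.8, -0.9, -0.3]
opening: 0.0445
grip_force: 0.0
```

Emit:
carry_out --plan '[{"dx":1,"dy":0.85,"dz":0,"yaw":0,"fingers":44},{"dx":1,"dy":0.85,"dz":0,"yaw":0,"fingers":44},{"dx":1,"dy":0.85,"dz":0,"yaw":0,"fingers":44},{"dx":1,"dy":0.85,"dz":0,"yaw":0,"fingers":44},{"dx":1,"dy":0.85,"dz":0,"yaw":0,"fingers":44}]'

```text
clock: 1.15
position: [0.3809, -0.3271, 0.2311]
tcp_rot: [-3.14, -0.095, 0.0]
force: [-0.4, -0.4, -0.4]
opening: 0.0441
grip_force: 0.0
```

Emit:
carry_out --plan '[{"dx":1,"dy":0.85,"dz":0,"yaw":0,"fingers":44},{"dx":1,"dy":0.85,"dz":0,"yaw":0,"fingers":44},{"dx":1,"dy":0.85,"dz":0,"yaw":0,"fingers":44},{"dx":1,"dy":0.85,"dz":0,"yaw":0,"fingers":44},{"dx":1,"dy":0.85,"dz":0,"yaw":0,"fingers":44}]'

```text
clock: 1.65
position: [0.506, -0.2208, 0.231]
tcp_rot: [-3.14, -0.096, 0.001]
force: [0.4, -1.0, 0.0]
opening: 0.0441
grip_force: 0.0
```

Emit:
carry_out --plan '[{"dx":1,"dy":0.85,"dz":0,"yaw":0,"fingers":44},{"dx":0.66,"dy":0.56,"dz":0,"yaw":0,"fingers":44},{"dx":0,"dy":0,"dz":0,"yaw":0,"fingers":44},{"dx":0,"dy":0,"dz":0,"yaw":0,"fingers":44}]'

```text
clock: 2.05
position: [0.5465, -0.1864, 0.2308]
tcp_rot: [-3.14, -0.097, 0.002]
force: [0.1, -0.2, -0.1]
opening: 0.0437
grip_force: 0.0
```

```bash
python3 - <<'E'
from h import *
f=grab("scene");save(f,"s2.png",(130,60,270,220),4);print(telemetry.sense()["position"])
E
```

```text
[ 0.54618486 -0.18686932  0.23106985]
```

View pics/s2.png

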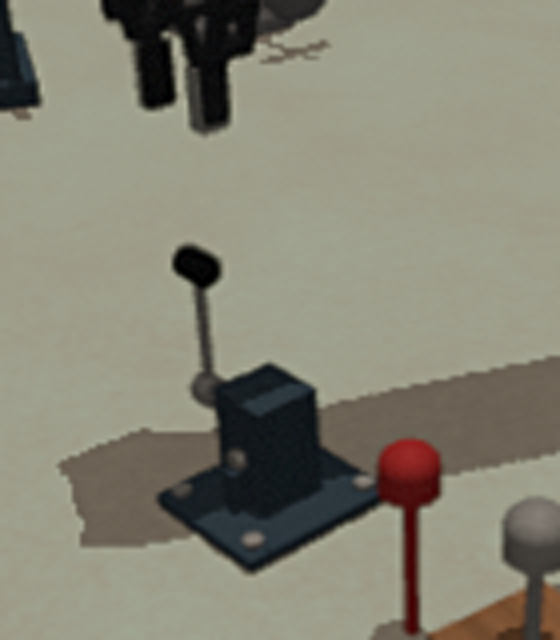

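The fingers at (185,90) in the crop straddle the knob at (197,266), well lined up. I'll descend and pinch.

Emit:
carry_out --plan '[{"dx":0.04,"dy":0.04,"dz":-0.9,"yaw":0,"fingers":44},{"dx":0,"dy":0,"dz":-0.9,"yaw":0,"fingers":44},{"dx":0,"dy":0,"dz":-0.9,"yaw":0,"fingers":44},{"dx":0,"dy":0,"dz":-0.9,"yaw":0,"fingers":44},{"dx":0,"dy":0,"dz":-0.7,"yaw":0,"fingers":44}]'

```text
clock: 2.6
position: [0.5464, -0.1865, 0.1226]
tcp_rot: [-3.14, -0.093, 0.001]
force: [0.2, -0.3, -0.1]
opening: 0.0438
grip_force: 0.0
```

Emit:
carry_out --plan '[{"dx":0,"dy":0,"dz":0,"yaw":0,"fingers":15},{"dx":0,"dy":0,"dz":0,"yaw":0,"fingers":15},{"dx":0,"dy":0,"dz":0,"yaw":0,"fingers":15},{"dx":0,"dy":0,"dz":0,"yaw":0,"fingers":15},{"dx":0,"dy":0,"dz":0,"yaw":0,"fingers":15}]' --force 40

```text
clock: 3.1
position: [0.5463, -0.1862, 0.1233]
tcp_rot: [3.14, 0.094, -0.005]
force: [-4.7, -3.9, -12.4]
opening: 0.0236
grip_force: 43.1
```

Emit:
carry_out --plan '[{"dx":0.1,"dy":0,"dz":0,"yaw":0,"fingers":15},{"dx":0.1,"dy":0,"dz":0,"yaw":0,"fingers":15},{"dx":0,"dy":0,"dz":0,"yaw":0,"fingers":15}]'

```text
clock: 3.4
position: [0.5504, -0.1861, 0.1234]
tcp_rot: [3.14, 0.094, -0.008]
force: [-10.0, -2.9, -7.3]
opening: 0.0232
grip_force: 43.6
```

Emit:
carry_out --plan '[{"dx":0.1,"dy":0,"dz":0,"yaw":0,"fingers":15},{"dx":0.1,"dy":0,"dz":0,"yaw":0,"fingers":15},{"dx":0,"dy":0,"dz":0,"yaw":0,"fingers":15}]'

```text
clock: 3.7
position: [0.5545, -0.186, 0.1234]
tcp_rot: [-3.14, -0.094, 0.011]
force: [-16.3, -3.0, -5.7]
opening: 0.0234
grip_force: 44.1
```

Emit:
carry_out --plan '[{"dx":0.1,"dy":0,"dz":0,"yaw":0,"fingers":15},{"dx":0,"dy":0,"dz":0,"yaw":0,"fingers":15},{"dx":0,"dy":0,"dz":0,"yaw":0,"fingers":15}]'

```text
clock: 4.0
position: [0.5565, -0.1859, 0.1233]
tcp_rot: [-3.14, -0.094, 0.012]
force: [-18.4, -1.4, -4.4]
opening: 0.0233
grip_force: 44.0
```

The force is rising well past 6 N, so this is the blocked way. I'll try −x.

Emit:
carry_out --plan '[{"dx":-0.2,"dy":0,"dz":0,"yaw":0,"fingers":15},{"dx":-0.2,"dy":0,"dz":0,"yaw":0,"fingers":15},{"dx":-0.2,"dy":0,"dz":0,"yaw":0,"fingers":15},{"dx":-0.2,"dy":0,"dz":0,"yaw":0,"fingers":15},{"dx":0,"dy":0,"dz":0,"yaw":0,"fingers":15}]'

```text
clock: 4.5
position: [0.5417, -0.1865, 0.1247]
tcp_rot: [3.138, 0.095, 0.007]
force: [7.0, -5.1, -11.2]
opening: 0.0232
grip_force: 41.0
```

Emit:
carry_out --plan '[{"dx":-0.1,"dy":0,"dz":-0.02,"yaw":0,"fingers":15},{"dx":-0.1,"dy":0,"dz":-0.02,"yaw":0,"fingers":15},{"dx":0,"dy":0,"dz":0,"yaw":0,"fingers":15}]'

```text
clock: 4.8
position: [0.5376, -0.1868, 0.1246]
tcp_rot: [3.138, 0.095, 0.011]
force: [9.5, -5.4, -7.9]
opening: 0.0231
grip_force: 40.9
```

Emit:
carry_out --plan '[{"dx":-0.34,"dy":-0.02,"dz":-0.07,"yaw":0,"fingers":15},{"dx":-0.32,"dy":-0.02,"dz":-0.1,"yaw":0,"fingers":15},{"dx":0,"dy":0,"dz":0,"yaw":0,"fingers":15}]'

```text
clock: 5.1
position: [0.5208, -0.1879, 0.1214]
tcp_rot: [3.137, 0.095, 0.012]
force: [6.2, -5.8, -0.4]
opening: 0.0234
grip_force: 40.2
```

Free way is −x (about 6 N). I'll follow the arc.

Emit:
carry_out --plan '[{"dx":-0.32,"dy":-0.02,"dz":-0.13,"yaw":0,"fingers":15},{"dx":-0.3,"dy":-0.02,"dz":-0.16,"yaw":0,"fingers":15},{"dx":-0.28,"dy":-0.02,"dz":-0.19,"yaw":0,"fingers":15},{"dx":0,"dy":0,"dz":0,"yaw":0,"fingers":15}]'

```text
clock: 5.5
position: [0.4982, -0.1895, 0.1104]
tcp_rot: [3.136, 0.095, 0.013]
force: [1.0, -4.3, 5.5]
opening: 0.0233
grip_force: 40.1
```

Emit:
carry_out --plan '[{"dx":-0.26,"dy":-0.01,"dz":-0.22,"yaw":0,"fingers":15},{"dx":-0.24,"dy":-0.01,"dz":-0.24,"yaw":0,"fingers":15},{"dx":-0.21,"dy":-0.01,"dz":-0.27,"yaw":0,"fingers":15},{"dx":-0.18,"dy":-0.01,"dz":-0.28,"yaw":0,"fingers":15},{"dx":-0.16,"dy":0,"dz":-0.3,"yaw":0,"fingers":15}]'

```text
clock: 6.0
position: [0.4723, -0.1911, 0.0785]
tcp_rot: [3.135, 0.094, 0.013]
force: [0.5, -7.4, 13.0]
opening: 0.0232
grip_force: 44.9
```

Emit:
carry_out --plan '[{"dx":-0.05,"dy":0,"dz":-0.2,"yaw":0,"fingers":15},{"dx":0,"dy":0,"dz":0,"yaw":0,"fingers":15},{"dx":0,"dy":0,"dz":0,"yaw":0,"fingers":15}]'

```text
clock: 6.3
position: [0.4697, -0.1912, 0.0722]
tcp_rot: [3.135, 0.093, 0.007]
force: [-5.8, -8.5, 8.6]
opening: 0.0234
grip_force: 44.7
```

Emit:
carry_out --plan '[{"dx":0,"dy":0,"dz":0,"yaw":0,"fingers":46},{"dx":0,"dy":0,"dz":0,"yaw":0,"fingers":46},{"dx":0,"dy":0,"dz":0,"yaw":0,"fingers":46},{"dx":0,"dy":0,"dz":0.7,"yaw":0,"fingers":46},{"dx":0,"dy":0,"dz":0.9,"yaw":0,"fingers":46}]'

```text
clock: 6.8
position: [0.4681, -0.1887, 0.1085]
tcp_rot: [-3.139, -0.096, 0.003]
force: [-0.6, -0.6, -0.1]
opening: 0.046
grip_force: 0.0
```

Emit:
carry_out --plan '[{"dx":0,"dy":0,"dz":1,"yaw":0,"fingers":46},{"dx":0,"dy":0,"dz":1,"yaw":0,"fingers":46},{"dx":0,"dy":0,"dz":1,"yaw":0,"fingers":46},{"dx":0,"dy":0,"dz":1,"yaw":0,"fingers":46},{"dx":0,"dy":0,"dz":0.8,"yaw":0,"fingers":50}]'

```text
clock: 7.3
position: [0.4689, -0.189, 0.2305]
tcp_rot: [3.14, 0.096, 0.002]
force: [0.8, -1.1, -0.2]
opening: 0.0501
grip_force: 0.0
```

Emit:
carry_out --plan '[{"dx":0.3,"dy":1,"dz":0,"yaw":0,"fingers":50},{"dx":0.3,"dy":1,"dz":0,"yaw":0,"fingers":50},{"dx":0.3,"dy":1,"dz":0,"yaw":0,"fingers":50},{"dx":0.3,"dy":1,"dz":0,"yaw":0,"fingers":50},{"dx":0.3,"dy":1,"dz":0,"yaw":0,"fingers":50}]'

```text
clock: 7.8
position: [0.5064, -0.0629, 0.229]
tcp_rot: [-3.14, -0.096, -0.001]
force: [0.3, 0.3, -0.0]
opening: 0.0499
grip_force: 0.0
```

Emit:
carry_out --plan '[{"dx":0.3,"dy":1,"dz":0,"yaw":0,"fingers":50},{"dx":0.3,"dy":1,"dz":0,"yaw":0,"fingers":50},{"dx":0.3,"dy":1,"dz":0,"yaw":0,"fingers":50},{"dx":0.3,"dy":1,"dz":0,"yaw":0,"fingers":50},{"dx":0.3,"dy":1,"dz":0,"yaw":0,"fingers":50}]'

```text
clock: 8.3
position: [0.5449, 0.049, 0.229]
tcp_rot: [-3.128, -0.134, 0.0]
force: [-0.8, -1.3, 0.7]
opening: 0.0502
grip_force: 0.0
```

Emit:
carry_out --plan '[{"dx":0.2,"dy":1,"dz":0,"yaw":0,"fingers":50},{"dx":0,"dy":1,"dz":0,"yaw":0,"fingers":50},{"dx":0,"dy":0,"dz":0,"yaw":0,"fingers":50},{"dx":0,"dy":0,"dz":0,"yaw":0,"fingers":50}]'

```text
clock: 8.7
position: [0.5521, 0.0732, 0.2288]
tcp_rot: [-3.108, -0.184, 0.003]
force: [-0.2, 0.7, -0.5]
opening: 0.0496
grip_force: 0.0
```

```bash
python3 - <<'E'
from h import *
f=grab("scene");save(f,"s3.png",(150,60,340,310),2.4)
s=telemetry.sense();print(s["position"],s["opening"])
c=cloud(f);p=c[180:210,245:280].reshape(-1,3);p=p[(p[:,2]>.105)&(p[:,2]<.14)]
from scipy.optimize import least_squares
q=p[(p[:,2]<.122)&(p[:,2]>.11)];r=least_squares(lambda v:np.hypot(q[:,0]-v[0],q[:,1]-v[1])-.017,[.55,.11],loss='soft_l1',f_scale=.002);print(len(q),r.x)
E
```

```text
[0.5520747  0.07302351 0.22888187] 0.050088085871403155
89 [0.55269639 0.11093126]
```

View pics/s3.png

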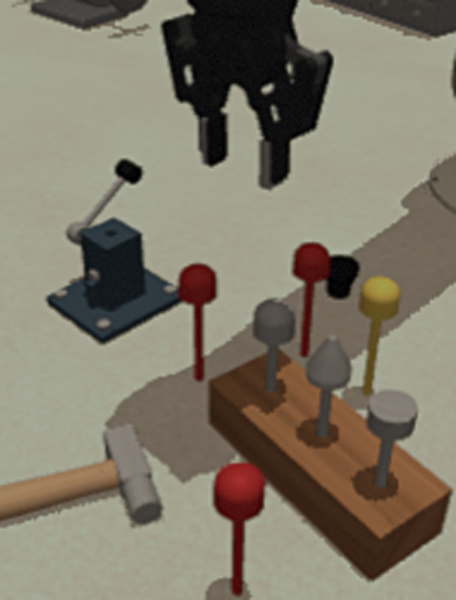

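The lever is now swung over and the stakes and bystanders are untouched. The hand stopped short at the wrist joint limit, so I'll yaw by +24° and go on to the dome at about (0.5515,0.1115).

Emit:
carry_out --plan '[{"dx":0,"dy":0,"dz":0,"yaw":1,"fingers":50},{"dx":0,"dy":0,"dz":0,"yaw":1,"fingers":50},{"dx":0,"dy":0,"dz":0,"yaw":1,"fingers":50},{"dx":0,"dy":0,"dz":0,"yaw":1,"fingers":50},{"dx":0,"dy":0,"dz":0,"yaw":0,"fingers":50}]'

```text
clock: 9.25
position: [0.5521, 0.0729, 0.229]
tcp_rot: [-3.003, -0.828, 0.012]
force: [-0.1, 0.1, 0.4]
opening: 0.0502
grip_force: 0.0
```

Emit:
carry_out --plan '[{"dx":-0.02,"dy":0.8,"dz":0,"yaw":0,"fingers":50},{"dx":0,"dy":0.74,"dz":0,"yaw":0,"fingers":50},{"dx":0,"dy":0,"dz":0,"yaw":0,"fingers":50},{"dx":0,"dy":0,"dz":-0.9,"yaw":0,"fingers":50},{"dx":0,"dy":0,"dz":-0.9,"yaw":0,"fingers":50}]'

```text
clock: 9.75
position: [0.5521, 0.1115, 0.1839]
tcp_rot: [-3.004, -0.824, 0.009]
force: [0.1, -0.7, -0.5]
opening: 0.05
grip_force: 0.0
```

Emit:
carry_out --plan '[{"dx":0,"dy":0,"dz":-0.9,"yaw":0,"fingers":50},{"dx":0,"dy":0,"dz":-0.9,"yaw":0,"fingers":50},{"dx":0,"dy":0,"dz":-0.9,"yaw":0,"fingers":50},{"dx":0,"dy":0,"dz":-0.8,"yaw":0,"fingers":50},{"dx":0,"dy":0,"dz":0,"yaw":0,"fingers":50}]'

```text
clock: 10.25
position: [0.5502, 0.111, 0.0936]
tcp_rot: [-3.004, -0.823, 0.019]
force: [-0.1, 0.4, -0.1]
opening: 0.0503
grip_force: 0.0
```

Emit:
carry_out --plan '[{"dx":0,"dy":0,"dz":0,"yaw":0,"fingers":25},{"dx":0,"dy":0,"dz":0,"yaw":0,"fingers":25},{"dx":0,"dy":0,"dz":0,"yaw":0,"fingers":25},{"dx":0,"dy":0,"dz":0,"yaw":0,"fingers":25},{"dx":0,"dy":0,"dz":0,"yaw":0,"fingers":25}]' --force 70

```text
clock: 10.75
position: [0.5524, 0.112, 0.0973]
tcp_rot: [-3.003, -0.827, 0.009]
force: [-0.1, -1.1, 4.8]
opening: 0.0318
grip_force: 70.1
```

Emit:
carry_out --plan '[{"dx":0,"dy":0,"dz":0.5,"yaw":0,"fingers":25},{"dx":0,"dy":0,"dz":0.9,"yaw":0,"fingers":25},{"dx":0,"dy":0,"dz":1,"yaw":0,"fingers":25},{"dx":0,"dy":0,"dz":1,"yaw":0,"fingers":25},{"dx":0,"dy":0,"dz":1,"yaw":0,"fingers":25}]'

```text
clock: 11.25
position: [0.5513, 0.1122, 0.2076]
tcp_rot: [-3.002, -0.828, 0.013]
force: [0.7, -0.0, -2.8]
opening: 0.0319
grip_force: 69.7
```

Emit:
carry_out --plan '[{"dx":0,"dy":0,"dz":1,"yaw":0,"fingers":25},{"dx":0,"dy":0,"dz":0.5,"yaw":0,"fingers":25},{"dx":0,"dy":0,"dz":0,"yaw":0,"fingers":25},{"dx":0,"dy":0,"dz":0,"yaw":0,"fingers":25}]'

```text
clock: 11.65
position: [0.5516, 0.1122, 0.2434]
tcp_rot: [-3.002, -0.828, 0.013]
force: [-0.9, 0.8, -3.8]
opening: 0.0318
grip_force: 69.8
```

```bash
python3 - <<'E'
from h import *
f=grab("scene");save(f,"s4.png",(200,20,340,230),2.8)
s=telemetry.sense();P=s["position"];print(P,s["opening"],s["force"],s["q"])
c=cloud(f);m=(np.hypot(c[...,0]-P[0],c[...,1]-P[1])<.025)&(c[...,2]<P[2]-.008)&(c[...,2]>.11)
p=c[m]
for z in np.arange(.12,P[2],.015):
    q=p[(p[:,2]>z)&(p[:,2]<z+.015)]
    if len(q): print(z.round(3),len(q),np.median(q,0).round(4))
E
```

```text
[0.55142494 0.11211527 0.24285368] 0.03190402484108085 [-0.07797718 -0.38458464 -2.51803591] [0.18716062 0.13456489 0.25021346 1.69779818 0.02650763 2.79060462]
0.15 13 [0.5556 0.1141 0.1615]
0.165 36 [0.5557 0.1149 0.1716]
0.18 37 [0.5557 0.1143 0.1871]
0.195 37 [0.5566 0.114  0.2034]
0.21 40 [0.5558 0.1146 0.2176]
0.225 25 [0.5565 0.1142 0.2298]
```

View pics/s4.png

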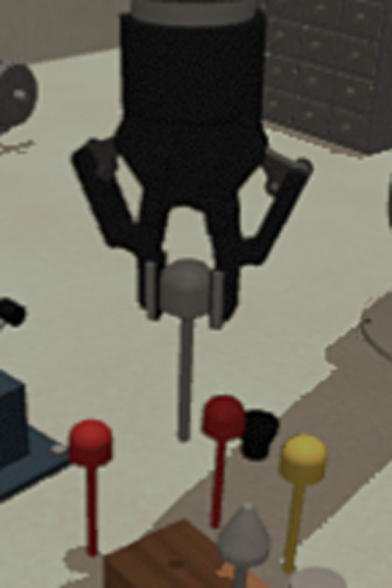

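The stake hangs vertical in the grip, shank from (187,320) to (183,440) in the crop. I'll measure the bore with the same camera.

```bash
python3 - <<'E'
from h import *
for n in("scene","top"):
    f=grab(n);c=cloud(f)
    m=(abs(c[...,0]-.544)<.035)&(abs(c[...,1]+.127)<.035)&(abs(c[...,2]-.085)<.005)
    # top face only: no neighbours in depth lower
    p=c[m];r=cv2.minAreaRect(p[:,:2].astype(np.float32)*1000);print(n,len(p),np.median(p[:,2]),r)
    u=project(f,[.544,-.1275,.085])[0];print(u)
    # dark hole centroid
    g=cv2.cvtColor(f["frame"],cv2.COLOR_RGB2GRAY).astype(float)
    x,y=u.round().astype(int);w=g[y-6:y+7,x-6:x+7];k=w<np.median(w)-8
    vv,uu=np.nonzero(k);
    if len(vv):
        U=np.array([uu.mean()+x-6,vv.mean()+y-6]);
        K=np.array([[f["fx"],0,f["cx"]],[0,f["fy"],f["cy"]],[0,0,1.]])
        d=np.r_[cv2.undistortPoints(U.reshape(1,1,2),K,np.array(f["dist"],float)).ravel(),1]
        R=np.array(f["R"]);d=R.T@d;o=-R.T@f["t"];print(len(vv),U,o+d*(.085-o[2])/d[2])
E
```

```text
scene 222 0.08533049276678972 ((547.3504638671875, -128.78396606445312), (44.468177795410156, 44.90442657470703), 4.851813316345215)
[196.77880916 156.7329336 ]
36 [198.08333333 160.44444444] [ 0.55106349 -0.11176968  0.085     ]
top 414 0.08472296329614068 ((544.1602172851562, -127.51090240478516), (44.887901306152344, 45.29554748535156), 4.025119781494141)
[349.46241082 209.30105073]
32 [349.5 209.5] [ 0.54358187 -0.127568    0.085     ]
```

Emit:
carry_out --plan '[{"dx":0,"dy":-1,"dz":0,"yaw":0,"fingers":25},{"dx":0,"dy":-1,"dz":0,"yaw":0,"fingers":25},{"dx":0,"dy":-1,"dz":0,"yaw":0,"fingers":25},{"dx":0,"dy":-1,"dz":0,"yaw":0,"fingers":25},{"dx":0,"dy":-1,"dz":0,"yaw":0,"fingers":25}]'

```text
clock: 12.3
position: [0.5513, -0.0139, 0.2429]
tcp_rot: [-3.002, -0.828, 0.014]
force: [-0.0, -0.0, -1.8]
opening: 0.0317
grip_force: 69.9
```

Emit:
carry_out --plan '[{"dx":0,"dy":-1,"dz":0,"yaw":0,"fingers":25},{"dx":0,"dy":-1,"dz":0,"yaw":0,"fingers":25},{"dx":-0.1,"dy":-1,"dz":0,"yaw":0,"fingers":25},{"dx":-0.1,"dy":-1,"dz":0,"yaw":0,"fingers":25},{"dx":0,"dy":-0.6,"dz":0,"yaw":0,"fingers":25}]'

```text
clock: 12.8
position: [0.5462, -0.1294, 0.243]
tcp_rot: [-3.003, -0.826, 0.014]
force: [0.3, 1.4, -2.9]
opening: 0.0318
grip_force: 69.9
```

Emit:
carry_out --plan '[{"dx":0,"dy":0,"dz":-0.8,"yaw":0,"fingers":25},{"dx":0,"dy":0,"dz":-0.8,"yaw":0,"fingers":25},{"dx":0,"dy":0,"dz":-0.6,"yaw":0,"fingers":25},{"dx":0,"dy":0,"dz":0,"yaw":0,"fingers":25},{"dx":0,"dy":0,"dz":0,"yaw":0,"fingers":25}]'

```text
clock: 13.3
position: [0.5466, -0.1277, 0.1888]
tcp_rot: [-3.002, -0.828, 0.013]
force: [0.5, 0.8, -2.4]
opening: 0.0323
grip_force: 70.0
```

```bash
cat > m.py <<'E'
from h import *
f=grab("scene")
s=telemetry.sense();P=s["position"];print(P,s["opening"],s["force"],s["tcp_rot"])
c=cloud(f);m=(np.hypot(c[...,0]-P[0],c[...,1]-P[1])<.02)&(c[...,2]<P[2]-.008)&(c[...,2]>.089)
p=c[m];print("foot z",np.sort(p[:,2])[:5].round(4))
cam=-np.array(f["R"]).T@f["t"]
for z in np.arange(.09,P[2]-.01,.015):
    q=p[(p[:,2]>z)&(p[:,2]<z+.015)]
    if len(q): print(z.round(3),len(q),np.median(q,0).round(4))
d=(P-cam)[:2];d/=np.linalg.norm(d)
print("axis", (np.median(p,0)[:2]+d*.004).round(4))
m=(abs(c[...,0]-.544)<.035)&(abs(c[...,1]+.127)<.035)&(abs(c[...,2]-.085)<.004)
print(cv2.minAreaRect(c[m][:,:2].astype(np.float32)*1000))
E
python3 - <<'E'
from m import *
save(f,"s5.png",(130,50,270,220),3.4)
E
```

```text
[ 0.54691371 -0.12779347  0.18950363] 0.03227072921157987 [-0.40958579  0.0850718  -3.66907783] [-3.00267098 -0.82796222  0.01121831]
foot z [0.103  0.1044 0.105  0.1055 0.1066]
0.09 2 [ 0.5483 -0.1241  0.1037]
0.105 22 [ 0.5482 -0.124   0.1133]
0.12 23 [ 0.5491 -0.1239  0.1281]
0.135 22 [ 0.5492 -0.124   0.1421]
0.15 27 [ 0.5489 -0.1242  0.1577]
0.165 26 [ 0.5491 -0.1246  0.1722]
axis [ 0.5468 -0.1275]
((546.6484375, -128.4905242919922), (44.72758483886719, 45.177303314208984), 4.224862575531006)
```

View pics/s5.png

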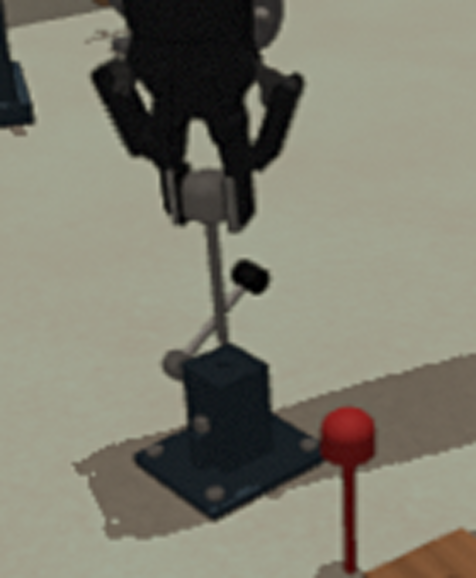

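Shank bottom is at (222,345) in the crop, right over the bore mouth at (226,362). I'll correct y by −1.1 mm and lower it gently.

Emit:
carry_out --plan '[{"dx":0,"dy":-0.045,"dz":-0.2,"yaw":0,"fingers":25},{"dx":0,"dy":0,"dz":-0.3,"yaw":0,"fingers":25},{"dx":0,"dy":0,"dz":-0.2,"yaw":0,"fingers":25},{"dx":0,"dy":0,"dz":-0.15,"yaw":0,"fingers":25},{"dx":0,"dy":0,"dz":0,"yaw":0,"fingers":25}]'

```text
clock: 13.85
position: [0.5464, -0.129, 0.1668]
tcp_rot: [-3.002, -0.827, 0.014]
force: [-0.6, -0.2, -3.4]
opening: 0.0317
grip_force: 70.0
```

Emit:
carry_out --plan '[{"dx":0,"dy":0,"dz":-0.15,"yaw":0,"fingers":25},{"dx":0,"dy":0,"dz":-0.15,"yaw":0,"fingers":25},{"dx":0,"dy":0,"dz":-0.15,"yaw":0,"fingers":25},{"dx":0,"dy":0,"dz":0,"yaw":0,"fingers":25}]'

```text
clock: 14.25
position: [0.5465, -0.129, 0.1556]
tcp_rot: [-3.002, -0.827, 0.013]
force: [-0.6, -0.3, -2.4]
opening: 0.0319
grip_force: 70.0
```

In the bore cleanly (foot about 0.069). On past the screw, toward the plunger.

Emit:
carry_out --plan '[{"dx":0,"dy":0,"dz":-0.2,"yaw":0,"fingers":25},{"dx":0,"dy":0,"dz":-0.2,"yaw":0,"fingers":25},{"dx":0,"dy":0,"dz":-0.2,"yaw":0,"fingers":25},{"dx":0,"dy":0,"dz":0,"yaw":0,"fingers":25}]'

```text
clock: 14.65
position: [0.5464, -0.129, 0.1402]
tcp_rot: [-3.002, -0.827, 0.014]
force: [-0.9, 0.3, -3.7]
opening: 0.0316
grip_force: 70.1
```

Emit:
carry_out --plan '[{"dx":0,"dy":0,"dz":-0.2,"yaw":0,"fingers":25},{"dx":0,"dy":0,"dz":-0.2,"yaw":0,"fingers":25},{"dx":0,"dy":0,"dz":0,"yaw":0,"fingers":25}]'

```text
clock: 14.95
position: [0.5463, -0.129, 0.1303]
tcp_rot: [-3.002, -0.827, 0.014]
force: [-2.0, 0.5, -5.7]
opening: 0.032
grip_force: 69.9
```

Emit:
carry_out --plan '[{"dx":0,"dy":0,"dz":-0.2,"yaw":0,"fingers":25},{"dx":0,"dy":0,"dz":-0.2,"yaw":0,"fingers":25},{"dx":0,"dy":0,"dz":-0.2,"yaw":0,"fingers":25},{"dx":0,"dy":0,"dz":-0.1,"yaw":0,"fingers":25},{"dx":0,"dy":0,"dz":0,"yaw":0,"fingers":25}]'

```text
clock: 15.45
position: [0.5464, -0.129, 0.113]
tcp_rot: [-3.002, -0.827, 0.013]
force: [-2.9, 3.4, -3.0]
opening: 0.0314
grip_force: 70.2
```

Emit:
carry_out --plan '[{"dx":0,"dy":0,"dz":-0.1,"yaw":0,"fingers":25},{"dx":0,"dy":0,"dz":-0.08,"yaw":0,"fingers":25},{"dx":0,"dy":0,"dz":0,"yaw":0,"fingers":25}]'

```text
clock: 15.75
position: [0.5465, -0.1288, 0.1092]
tcp_rot: [-3.002, -0.828, 0.013]
force: [-4.9, 3.3, -0.4]
opening: 0.0318
grip_force: 70.7
```

Emit:
carry_out --plan '[{"dx":0,"dy":0,"dz":-0.08,"yaw":0,"fingers":25},{"dx":0,"dy":0,"dz":-0.08,"yaw":0,"fingers":25},{"dx":0,"dy":0,"dz":0,"yaw":0,"fingers":25}]'

```text
clock: 16.05
position: [0.5467, -0.1288, 0.107]
tcp_rot: [-3.002, -0.828, 0.01]
force: [-7.6, 4.0, 13.2]
opening: 0.0319
grip_force: 71.9
```

Emit:
carry_out --plan '[{"dx":0,"dy":0,"dz":-0.08,"yaw":0,"fingers":25},{"dx":0,"dy":0,"dz":0,"yaw":0,"fingers":25}]'

```text
clock: 16.25
position: [0.547, -0.1287, 0.1068]
tcp_rot: [-3.003, -0.828, 0.007]
force: [-13.1, 6.6, 25.2]
opening: 0.0318
grip_force: 73.0
```

Firm bottom contact at TCP z 0.107, which agrees with home. I'll release and rise.

Emit:
carry_out --plan '[{"dx":0,"dy":0,"dz":0,"yaw":0,"fingers":50},{"dx":0,"dy":0,"dz":0,"yaw":0,"fingers":50},{"dx":0,"dy":0,"dz":0,"yaw":0,"fingers":50},{"dx":0,"dy":0,"dz":0.6,"yaw":0,"fingers":50},{"dx":0,"dy":0,"dz":1,"yaw":0,"fingers":50}]'

```text
clock: 16.75
position: [0.546, -0.129, 0.1428]
tcp_rot: [-3.001, -0.827, 0.016]
force: [0.1, -0.7, 0.3]
opening: 0.0499
grip_force: 0.0
```

Emit:
carry_out --plan '[{"dx":0,"dy":0,"dz":1,"yaw":0,"fingers":50},{"dx":0,"dy":0,"dz":1,"yaw":0,"fingers":50},{"dx":-1,"dy":-0.8,"dz":1,"yaw":-1,"fingers":44},{"dx":-1,"dy":-0.8,"dz":0,"yaw":-1,"fingers":44},{"dx":-1,"dy":-0.8,"dz":0,"yaw":-1,"fingers":44}]'

```text
clock: 17.25
position: [0.4715, -0.1898, 0.2201]
tcp_rot: [-3.096, -0.342, 0.002]
force: [0.2, -0.7, -0.1]
opening: 0.044
grip_force: 0.0
```

Emit:
carry_out --plan '[{"dx":0,"dy":0,"dz":0,"yaw":-1,"fingers":44},{"dx":0,"dy":0,"dz":0,"yaw":-0.57,"fingers":44},{"dx":0,"dy":0,"dz":0,"yaw":0,"fingers":44},{"dx":0,"dy":0,"dz":0,"yaw":0,"fingers":44}]'

```text
clock: 17.65
position: [0.4719, -0.1891, 0.2189]
tcp_rot: [-3.112, -0.095, 0.001]
force: [0.2, -0.4, 0.3]
opening: 0.0439
grip_force: 0.0
```

```bash
python3 - <<'E'
from h import *
f=grab("scene");save(f,"s6.png",(130,50,270,220),3.4)
s=telemetry.sense();print(s["position"],s["tcp_rot"],s["opening"])
c=cloud(f)
m=(np.hypot(c[...,0]-.547,c[...,1]+.128)<.03)&(c[...,2]>.09)&(c[...,2]<.16)
p=c[m];print("stake top",np.sort(p[:,2])[-4:],"flare",[(z.round(3),np.sum((p[:,2]>z)&(p[:,2]<z+.005))) for z in np.arange(.09,.15,.005)])
m=(abs(c[...,0]-.47)<.03)&(abs(c[...,1]+.19)<.03)&(c[...,2]>.07)&(c[...,2]<.12);p=c[m];print("knob",p.min(0),p.max(0),np.median(p,0))
E
```

```text
[ 0.47192604 -0.18904773  0.21869257] [-3.11222493e+00 -9.54416123e-02  1.11495431e-03] 0.044279742923719126
stake top [0.14676217 0.14691034 0.1470652  0.14727896] flare [(np.float64(0.09), np.int64(5)), (np.float64(0.095), np.int64(7)), (np.float64(0.1), np.int64(3)), (np.float64(0.105), np.int64(8)), (np.float64(0.11), np.int64(3)), (np.float64(0.115), np.int64(11)), (np.float64(0.12), np.int64(21)), (np.float64(0.125), np.int64(30)), (np.float64(0.13), np.int64(27)), (np.float64(0.135), np.int64(37)), (np.float64(0.14), np.int64(50)), (np.float64(0.145), np.int64(15))]
knob [ 0.47133991 -0.20138593  0.09677401] [ 0.49001873 -0.17800735  0.11833046] [ 0.48365223 -0.18375049  0.11003186]
```

View pics/s6.png

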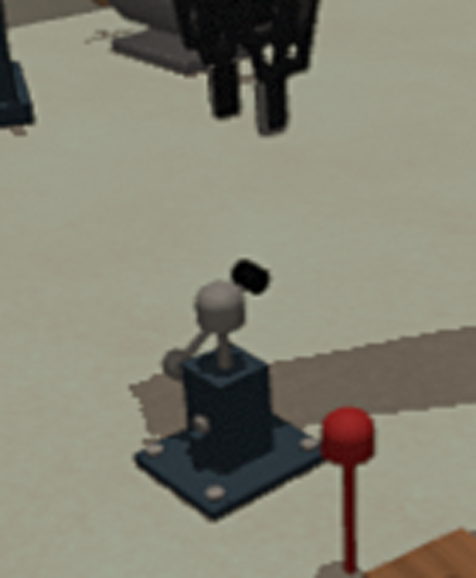

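The stake stands home: dome top measured 0.147, expected 0.146. The knob is at (250,276) in the crop, at about (0.4765,-0.1895,0.1055). I'll pinch it again.

Emit:
carry_out --plan '[{"dx":0.18,"dy":0,"dz":-1,"yaw":0,"fingers":44},{"dx":0,"dy":0,"dz":-1,"yaw":0,"fingers":44},{"dx":0,"dy":0,"dz":-1,"yaw":0,"fingers":44},{"dx":0,"dy":0,"dz":-1,"yaw":0,"fingers":44},{"dx":0,"dy":0,"dz":-1,"yaw":0,"fingers":44}]'

```text
clock: 18.2
position: [0.4764, -0.1889, 0.0924]
tcp_rot: [-3.112, -0.095, 0.002]
force: [0.1, -0.2, -0.0]
opening: 0.0441
grip_force: 0.0
```

Emit:
carry_out --plan '[{"dx":0,"dy":0,"dz":-0.3,"yaw":0,"fingers":44},{"dx":0,"dy":0,"dz":0,"yaw":0,"fingers":44},{"dx":0,"dy":0,"dz":0,"yaw":0,"fingers":15},{"dx":0,"dy":0,"dz":0,"yaw":0,"fingers":15},{"dx":0,"dy":0,"dz":0,"yaw":0,"fingers":15}]' --force 40

```text
clock: 18.7
position: [0.4769, -0.1903, 0.0875]
tcp_rot: [-3.115, -0.092, -0.001]
force: [-0.9, -4.5, 0.2]
opening: 0.0235
grip_force: 39.8
```

Emit:
carry_out --plan '[{"dx":0,"dy":0,"dz":0,"yaw":0,"fingers":15},{"dx":0,"dy":0,"dz":0,"yaw":0,"fingers":15}]'

```text
clock: 18.9
position: [0.4769, -0.1903, 0.0875]
tcp_rot: [-3.115, -0.092, -0.001]
force: [-1.4, -4.8, 1.2]
opening: 0.0233
grip_force: 39.9
```

Emit:
carry_out --plan '[{"dx":0.15,"dy":0.01,"dz":0.21,"yaw":0,"fingers":15},{"dx":0.22,"dy":0.01,"dz":0.26,"yaw":0,"fingers":15},{"dx":0,"dy":0,"dz":0,"yaw":0,"fingers":15}]'

```text
clock: 19.2
position: [0.4851, -0.1898, 0.0979]
tcp_rot: [-3.115, -0.091, 0.005]
force: [-1.7, -7.0, -2.4]
opening: 0.0233
grip_force: 41.8
```

Emit:
carry_out --plan '[{"dx":0.25,"dy":0.01,"dz":0.23,"yaw":0,"fingers":15},{"dx":0,"dy":0,"dz":0,"yaw":0,"fingers":15}]'

```text
clock: 19.4
position: [0.4907, -0.1896, 0.1032]
tcp_rot: [-3.115, -0.091, 0.007]
force: [-5.6, -7.9, -5.8]
opening: 0.0232
grip_force: 41.4
```

Emit:
carry_out --plan '[{"dx":0.27,"dy":0.01,"dz":0.21,"yaw":0,"fingers":15},{"dx":0,"dy":0,"dz":0,"yaw":0,"fingers":15},{"dx":0,"dy":0,"dz":0,"yaw":0,"fingers":15}]'

```text
clock: 19.7
position: [0.497, -0.1894, 0.1081]
tcp_rot: [-3.115, -0.091, 0.008]
force: [-4.5, -8.9, -8.7]
opening: 0.0232
grip_force: 41.9
```

Emit:
carry_out --plan '[{"dx":0.2,"dy":0.01,"dz":0.13,"yaw":0,"fingers":15},{"dx":0,"dy":0,"dz":0,"yaw":0,"fingers":15},{"dx":0,"dy":0,"dz":0,"yaw":0,"fingers":15}]'

```text
clock: 20.0
position: [0.5016, -0.1893, 0.1112]
tcp_rot: [-3.115, -0.091, 0.009]
force: [-7.3, -8.8, -8.6]
opening: 0.0232
grip_force: 40.3
```

Emit:
carry_out --plan '[{"dx":0.2,"dy":0.01,"dz":0.12,"yaw":0,"fingers":15},{"dx":0,"dy":0,"dz":0,"yaw":0,"fingers":15},{"dx":0,"dy":0,"dz":0,"yaw":0,"fingers":15}]'

```text
clock: 20.3
position: [0.5062, -0.1891, 0.114]
tcp_rot: [-3.115, -0.09, 0.011]
force: [-9.5, -10.3, -8.4]
opening: 0.0232
grip_force: 40.6
```

Emit:
carry_out --plan '[{"dx":0.2,"dy":0.01,"dz":0.11,"yaw":0,"fingers":15},{"dx":0,"dy":0,"dz":0,"yaw":0,"fingers":15},{"dx":0,"dy":0,"dz":0,"yaw":0,"fingers":15}]'

```text
clock: 20.6
position: [0.511, -0.189, 0.1166]
tcp_rot: [-3.115, -0.09, 0.012]
force: [-10.3, -10.1, -9.8]
opening: 0.0233
grip_force: 40.6
```

Emit:
carry_out --plan '[{"dx":0.2,"dy":0.01,"dz":0.09,"yaw":0,"fingers":15},{"dx":0,"dy":0,"dz":0,"yaw":0,"fingers":15},{"dx":0,"dy":0,"dz":0,"yaw":0,"fingers":15}]'

```text
clock: 20.9
position: [0.5157, -0.1889, 0.1188]
tcp_rot: [-3.115, -0.09, 0.012]
force: [-12.5, -10.7, -7.9]
opening: 0.023
grip_force: 40.1
```

Emit:
carry_out --plan '[{"dx":0,"dy":0,"dz":0,"yaw":0,"fingers":40},{"dx":0,"dy":0,"dz":0,"yaw":0,"fingers":40},{"dx":0,"dy":0,"dz":0,"yaw":0,"fingers":40},{"dx":0,"dy":0,"dz":0.6,"yaw":0,"fingers":40},{"dx":0,"dy":0,"dz":1,"yaw":0,"fingers":40}]'

```text
clock: 21.4
position: [0.518, -0.1866, 0.1601]
tcp_rot: [-3.111, -0.093, 0.004]
force: [0.0, 0.0, 0.2]
opening: 0.0398
grip_force: 0.0
```

Emit:
carry_out --plan '[{"dx":-1,"dy":-1,"dz":1,"yaw":0,"fingers":40},{"dx":-1,"dy":-1,"dz":1,"yaw":0,"fingers":40},{"dx":-1,"dy":-1,"dz":1,"yaw":0,"fingers":40},{"dx":-1,"dy":-1,"dz":0,"yaw":0,"fingers":40},{"dx":0,"dy":0,"dz":0,"yaw":0,"fingers":40}]'

```text
clock: 21.9
position: [0.4168, -0.2893, 0.2375]
tcp_rot: [-3.115, -0.088, -0.002]
force: [-0.1, 0.5, -0.3]
opening: 0.0399
grip_force: 0.0
```

```bash
python3 - <<'E'
from h import *
for n in("top","scene"):
    f=grab(n);c=cloud(f)
    m=(abs(c[...,0]-.50)<.06)&(abs(c[...,1]+.19)<.025)&(c[...,2]>.1)&(c[...,2]<.17);p=c[m];print(n,"knob",len(p),p.min(0).round(4),p.max(0).round(4),np.median(p,0).round(4))
    m=(np.hypot(c[...,0]-.546,c[...,1]+.128)<.028)&(c[...,2]>.125)&(c[...,2]<.16);p=c[m];print("stake",p.max(0).round(4),p.min(0).round(4))
save(f,"s7.png",(130,50,270,220),3.4)
E
```

```text
top knob 196 [ 0.4803 -0.2021  0.1001] [ 0.5168 -0.1749  0.1363] [ 0.4915 -0.1861  0.1296]
stake [ 0.5579 -0.1099  0.1469] [ 0.5268 -0.1419  0.1253]
scene knob 106 [ 0.4836 -0.1995  0.1118] [ 0.5082 -0.1761  0.1346] [ 0.4982 -0.1823  0.1261]
stake [ 0.5626 -0.1098  0.1464] [ 0.531  -0.1377  0.125 ]
```

View pics/s7.png

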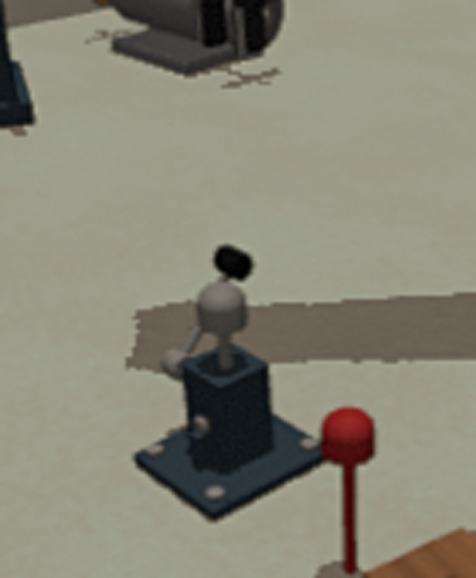

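The knob sits at about 0.7 rad, consistent with clamped and sprung back, but it slipped in the pinch. For margin I'll push it a bit farther with closed fingers from its −x side.

Emit:
carry_out --plan '[{"dx":0.4,"dy":1,"dz":0,"yaw":0,"fingers":0},{"dx":0.4,"dy":1,"dz":0,"yaw":0,"fingers":0},{"dx":0.4,"dy":1,"dz":0,"yaw":0,"fingers":0},{"dx":0.2,"dy":1,"dz":-0.5,"yaw":0,"fingers":0},{"dx":0,"dy":0,"dz":-0.9,"yaw":0,"fingers":0}]'

```text
clock: 22.5
position: [0.4552, -0.184, 0.2011]
tcp_rot: [-3.112, -0.099, -0.003]
force: [1.0, -1.0, -0.1]
opening: -0.0
grip_force: 0.0
```

Emit:
carry_out --plan '[{"dx":0,"dy":0,"dz":-1,"yaw":0,"fingers":0},{"dx":0,"dy":0,"dz":-1,"yaw":0,"fingers":0},{"dx":0,"dy":0,"dz":-1,"yaw":0,"fingers":0},{"dx":0,"dy":0,"dz":-0.9,"yaw":0,"fingers":0},{"dx":0,"dy":0,"dz":0,"yaw":0,"fingers":0}]'

```text
clock: 23.0
position: [0.4525, -0.1854, 0.0996]
tcp_rot: [-3.11, -0.095, 0.008]
force: [-0.6, 0.3, -0.1]
opening: -0.0002
grip_force: 0.0
```

Emit:
carry_out --plan '[{"dx":0.3,"dy":0,"dz":0,"yaw":0,"fingers":0},{"dx":0.3,"dy":0,"dz":0,"yaw":0,"fingers":0},{"dx":0.2,"dy":0,"dz":0,"yaw":0,"fingers":0},{"dx":0,"dy":0,"dz":0,"yaw":0,"fingers":0}]'

```text
clock: 23.4
position: [0.4707, -0.1871, 0.1038]
tcp_rot: [-3.113, -0.091, 0.013]
force: [-25.4, -0.6, 15.7]
opening: 0.0001
grip_force: 13.2
```

Emit:
carry_out --plan '[{"dx":0,"dy":0,"dz":0.15,"yaw":0,"fingers":0},{"dx":0.05,"dy":0,"dz":0.15,"yaw":0,"fingers":0},{"dx":0,"dy":0,"dz":0,"yaw":0,"fingers":0}]'

```text
clock: 23.7
position: [0.4737, -0.1872, 0.1103]
tcp_rot: [-3.112, -0.092, 0.007]
force: [-10.3, -1.1, 0.2]
opening: -0.0005
grip_force: 5.4
```

Emit:
carry_out --plan '[{"dx":0.15,"dy":0,"dz":0.13,"yaw":0,"fingers":0},{"dx":0.15,"dy":0,"dz":0.13,"yaw":0,"fingers":0},{"dx":0,"dy":0,"dz":0,"yaw":0,"fingers":0}]'

```text
clock: 24.0
position: [0.4808, -0.1872, 0.1164]
tcp_rot: [-3.112, -0.091, 0.01]
force: [-12.2, -1.4, -0.8]
opening: 0.0001
grip_force: 6.2
```

Emit:
carry_out --plan '[{"dx":0.14,"dy":0,"dz":0.09,"yaw":0,"fingers":0},{"dx":0.14,"dy":0,"dz":0.09,"yaw":0,"fingers":0},{"dx":0,"dy":0,"dz":0,"yaw":0,"fingers":0},{"dx":0,"dy":0,"dz":0,"yaw":0,"fingers":0}]'

```text
clock: 24.4
position: [0.4874, -0.1873, 0.1211]
tcp_rot: [-3.113, -0.091, 0.01]
force: [-14.5, -2.6, 0.8]
opening: -0.0001
grip_force: 7.3
```

Emit:
carry_out --plan '[{"dx":-0.2,"dy":0,"dz":-0.13,"yaw":0,"fingers":0},{"dx":-0.6,"dy":0,"dz":0,"yaw":0,"fingers":0},{"dx":-1,"dy":0,"dz":0,"yaw":0,"fingers":0},{"dx":-1,"dy":-1,"dz":1,"yaw":0,"fingers":0},{"dx":0,"dy":-1,"dz":1,"yaw":0,"fingers":0}]'

```text
clock: 24.9
position: [0.418, -0.2371, 0.1697]
tcp_rot: [-3.113, -0.094, 0.001]
force: [1.9, 0.0, 1.2]
opening: -0.0001
grip_force: 0.0
```

Emit:
carry_out --plan '[{"dx":0,"dy":-1,"dz":1,"yaw":0,"fingers":0},{"dx":0,"dy":0,"dz":0,"yaw":0,"fingers":0},{"dx":0,"dy":0,"dz":0,"yaw":0,"fingers":0}]'

```text
clock: 25.2
position: [0.4201, -0.2625, 0.1935]
tcp_rot: [-3.113, -0.091, -0.001]
force: [-0.4, 0.4, -0.6]
opening: -0.0
grip_force: 0.0
```

```bash
python3 - <<'E'
from h import *
f=grab("top");c=cloud(f)
m=(abs(c[...,0]-.50)<.06)&(abs(c[...,1]+.19)<.025)&(c[...,2]>.115)&(c[...,2]<.17);p=c[m];print("knob",len(p),p.min(0).round(4),p.max(0).round(4),np.median(p,0).round(4))
m=(np.hypot(c[...,0]-.546,c[...,1]+.128)<.028)&(c[...,2]>.125)&(c[...,2]<.16);p=c[m];print("stake",p.max(0).round(4),p.min(0).round(4))
print(telemetry.sense()["force"])
E
```

```text
knob 163 [ 0.4807 -0.2015  0.1161] [ 0.5018 -0.1754  0.1361] [ 0.4914 -0.1864  0.131 ]
stake [ 0.558  -0.1096  0.1474] [ 0.5269 -0.1417  0.1251]
[ 0.15947187 -0.29200499 -1.07914174]
```

The lever returns to the same rest angle of about 0.7 rad, the clamped equilibrium after spring-back. The stake is home and upright and the robot is clear, so I'll hand in.

```bash
python3 -c "
from workcell import ticket
print(ticket.sign_off())"
```

```text
the job is handed in; nothing more can be done
None
```

The job is handed in, verdict not shown: the domed stake stands home in the bore and the lever is turned back, resting at about 0.7 rad after spring-back from a 13–14 N push; the bite itself I could only infer from that, and the other stakes, loupe and hammer were not touched.

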